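# Hang the paddle palette on the drying rod

## Task

Pick up the wooden paddle palette that has a hole in its handle and hang it to dry: thread the hole onto the raised free end of the empty sloping rod and let the palette slide back until it hangs at rest against the stop disc at the low end. Do not knock over the bottles, jar or cup, and leave the palette on the other stand hanging undisturbed.

Things in the scene. Friction and masses are not known exactly. Their poses are not given: they have to be found in the camera images.
- palette_grip (a point): Grip point on the handle of the paddle palette to hang: flat pale wood, 14 mm thick, lying on the table; the point is half-way up, 7 mm above it. x runs along the palette towards the eye, z is square to its face. Along x from here: handle 26 mm wide from -20 to 40 mm, eye centre at 63 mm, blade 76 mm wide from -20 to -91 mm. Mass 0.08 to 0.14 kg, balance 25 mm from here towards the blade.
- palette_eye (a point): Centre of the palette's eye, half-way up its thickness: a round hole of 28 mm diameter through a ring of 48 mm outside diameter; the hole's axis is z (across the flat faces), x points on along the palette away from the blade.
- plain_grip (a point): The same point and axes on a second loose palette of the same wood, lying on the table too, whose handle ends in a solid round head without a hole. Not to be hung.
- stand: Fixed stand with the empty rod; origin at table level on the axis of its post (18 mm diameter, 310 mm tall); x level, z up. Square base 100 mm wide, 14 mm thick. A polished steel rod, 10 mm in diameter, clamped to the post by a collar, rises at 35 degrees towards -x in the plane y = 0. The collar may be clamped at any height; the rod's height is not measured.
- stand_tip_foot (a point): Point on the table straight below the centre of the empty rod's rounded free (upper) end, 143 mm from the post's axis; same axes as the stand. The centre of the free end is somewhere from 256 to 301 mm above this point: find it by touch or sight. Pressing on the rod does not move it.
- stand_stop_foot (a point): Point on the table straight below where the palette's eye hangs at the stop (45 mm from the post's axis); same axes as the stand. The stop is a fixed disc, 36 mm in diameter, square to the rod; its upper face meets the rod's axis 36 mm from the post's axis. A palette let go on the rod slides down to the disc by itself and hangs there, blade down (leaning up to 25 degrees).
- stand2: A second stand of the same make and axes (origin at table level on its post), with its rod at a fixed height (free end 276 mm above the table) and another pale wood palette already hanging on it at the stop.
- hung (a joint): Swing of the palette already hanging on the second stand, about the rod's stop; 0 hanging straight, range -0.25 to 0.4 rad.
- tub: Low lidded paint tub, 115 x 82 mm and 44 mm tall, loose between and before the stands; origin under its centre.
- water: Loose water bottle, 64 mm in diameter, 198 mm tall, to the left; origin under its centre.
- cup: Loose white cup, 72 mm in diameter, 90 mm tall, to the left; origin under its centre.
- paint1: Loose tall paint bottle, 64 mm in diameter, 170 mm tall, to the right; origin under its centre.
- paint2: Loose paint jar, 64 mm in diameter, 140 mm tall, to the right; origin under its centre.

How it is judged:
By the outcome, as a careful person would: the job done as asked, in the order asked, and still so for the second after the job is handed in, with the robot touching nothing.
It also fails if it takes over 67 s, if anything falls off the work surface, if the arm or the gripper's body presses on something with over 40 N, if the wrist force passes 120 N, or if a joint passes its speed limit or range.

## Robot

A 7-joint arm with a two-finger parallel gripper is mounted at the origin on the work surface. World frame = base frame: x ahead of the robot, y to its left, z up, the work surface at z = 0. Lengths are in m, angles in rad, forces in N, time in s.
With the tool pointing down it reaches from about 0.375 to 0.925 m from the base axis. Payload 3.1 kg.
Tool frame: the origin (TCP) lies between the finger pads; the fingertips stand 19 mm ahead of it and the grasp point (between the pads) is the TCP; z points along the fingers, y is the direction in which the jaws open and shut (so a half turn about z gives the same grasp; the last joint's range is limited). The gripper opens to 85 mm and grips with 20 to 120 N. Pads are 22 mm wide; open, the fingers measure 114 mm over their backs; the gripper's body (76 mm by 85 mm) begins 54 mm behind the grasp point. The pads swing forward as they close: fully open they stand 13 mm farther back than shut.
Start: joints at [-1.27, 0.383, 0.044, 1.598, -0.018, 1.161, -0.05], TCP at [0.252, 0.599, 0.25] pointing down, gripper open.
Joint ranges: [-2.61, 2.61], [-0.41, 2.15], [-1.48, 1.57], [0, 2.5], [-1.57, 4.71], [0.05, 1.97], [-2.85, 2.85]. Speed limits (rad/s): [2.79, 2.79, 3.14, 3.14, 3.14, 3.14, 3.14].

## Interface

Orientations are given as a unit quaternion [x, y, z, w].
In Python, from bench import move_ptp, movel, move_j, move_gripper, pause, inverse_kinematics, read_camera, camera_params, MotionError, sign_off, look_for, tip_of, read_time_s, read_qpos, read_joint_vel, read_effort, read_eef_pos, read_tcp_rot, read_ft_force, read_ft_torque, read_finger_gap gives the robot as it stands. Calls block until the motion is done:
- move_ptp(position, orientation): joint-space move of the TCP to a pose.
- movel(position, orientation=None, speed=0.15): straight line of the TCP; orientation=None keeps the orientation; speed is the mean speed in m/s.
- move_j(angles): joint-space move.
- move_gripper(opening, effort=None): finger opening in m; effort is the grip in N (None keeps the last); returns when the fingers have stopped.
- pause(seconds).
- inverse_kinematics(position, orientation): joint angles nearest the present ones, or None.
- read_camera(name): name is "side" or "top" or "wrist"; returns the picture (384x512x3 uint8, red, green, blue); there is no depth.
- camera_params(name): a dict with "K" (3x3 intrinsics, pixels), "camera_from_world" (4x4, takes a point from world to camera coordinates). Camera axes: x right, y down, z forward; pixel columns grow to the right and rows downward; lengths in m; the calibration is good to about 2 mm. A picture is of the moment at which its call begins: read the wrist's pose just before it. camera_params takes no time and is no camera call; for the wrist camera it gives the pose at the moment of the call.
A pose or a line that the arm cannot do raises MotionError and nothing moves.
- sign_off(): hands the job in, once; it reports no verdict.
Trained networks look in the newest picture that a camera, given by its name, has taken for a name from the list of things; names that differ only in an ending like _2 or _b are one class to them, and where a whole thing is asked for, a point or a joint stands for the part that bears it (a point fixed in the world has none). Each returns a list of dicts, best first, with "confidence" (0 to 1); they miss things now and then, are a little off and sometimes report something else, mostly with a low value. They report only what shows in the picture. A call takes as long as a camera call.
- look_for(camera, name): "at" ([column, row] in pixels, amid what is visible of it).
- tip_of(camera, name): "at" ([column, row] in pixels: a listed point, or the origin of a listed thing).
Readings, each from a call of its own:
- read_time_s(): time.
- read_qpos(): joint angles.
- read_joint_vel(): joint speeds.
- read_effort(): joint torques, N m.
- read_eef_pos(): TCP position.
- read_tcp_rot(): TCP orientation.
- read_ft_force(): force on the tool from outside, world axes, zero at the start.
- read_ft_torque(): the same for the moment, N m.
- read_finger_gap(): finger opening in m.
Only numpy, scipy, OpenCV 4.12 (cv2) and the standard library are available. Lean on these libraries where they do the work, as an engineer would, in place of code of your own. Each camera call takes 0.05 s, during which the arm holds its last target.

## Working session

There is one attempt and no reset: what is moved stays moved. The work goes in short steps, each a Python script; the robot and the scene stay as the last script left them, time stands still between calls to the robot, and variables do not carry over. Pictures are saved under pics/ and viewed, and the job is handed in when it is done.

```bash
ls; mkdir -p pics
python3 - <<'E'
from bench import *
import cv2, numpy as np
np.set_printoptions(precision=4,suppress=True)
print(read_time_s())
for c in ["side","top","wrist"]:
    im=read_camera(c); cv2.imwrite(f"pics/a_{c}.png",im[:,:,::-1])
    p=camera_params(c); print(c,np.array(p["K"]).tolist()); print(np.array(p["camera_from_world"]))
    for n in ["palette_grip","palette_eye","plain_grip","stand","stand_tip_foot","stand_stop_foot","stand2","tub","water","cup","paint1","paint2"]:
        r=tip_of(c,n); print(n,[(np.round(d["at"],1).tolist(),round(d["confidence"],2)) for d in r[:3]])
print(read_time_s())
E
```

```text
pics
0.0
side [[460.09310126840234, 0.0, 250.75962672293096], [0.0, 460.09310126840234, 187.48265784859007], [0.0, 0.0, 1.0]]
[[ 0.9838 -0.1782  0.017  -0.6035]
 [-0.091  -0.5795 -0.8099  0.1759]
 [ 0.1542  0.7953 -0.5863  1.3267]
 [ 0.      0.      0.      1.    ]]
palette_grip [([181.1, 180.0], 0.94)]
palette_eye [([198.4, 185.6], 0.77)]
plain_grip [([212.5, 303.2], 0.57)]
stand [([290.4, 200.1], 0.84), ([300.9, 243.5], 0.72)]
stand_tip_foot []
stand_stop_foot [([285.6, 243.6], 0.75), ([183.8, 182.9], 0.2)]
stand2 [([290.4, 200.1], 0.84), ([300.9, 243.5], 0.72)]
tub []
water [([218.7, 149.4], 0.8), ([248.6, 162.2], 0.61)]
cup [([248.9, 162.6], 0.86)]
paint1 [([307.7, 310.4], 0.93), ([266.6, 369.0], 0.65)]
paint2 [([307.7, 310.4], 0.93), ([266.6, 369.0], 0.65)]
top [[354.35993003726026, 0.0, 259.8386463313308], [0.0, 354.35993003726026, 196.35559962594223], [0.0, 0.0, 1.0]]
[[-0.0261 -0.9996 -0.0072  0.0267]
 [-0.981   0.027  -0.1923  0.6049]
 [ 0.1925  0.0021 -0.9813  1.0465]
 [ 0.      0.      0.      1.    ]]
palette_grip [([188.5, 263.0], 0.72)]
palette_eye [([197.1, 240.9], 0.8
[... 251 characters left out ...]
[([297.6, 158.1], 0.9), ([226.0, 154.8], 0.71)]
tub [([260.9, 216.2], 0.57)]
water [([111.1, 214.7], 0.57)]
cup [([365.5, 177.8], 0.7), ([155.0, 178.5], 0.6)]
paint1 [([365.5, 175.5], 0.73), ([409.4, 207.6], 0.57)]
paint2 [([365.5, 175.5], 0.73), ([409.4, 207.6], 0.57)]
wrist [[283.56298095876286, 0.0, 262.53938899171334], [0.0, 283.56298095876286, 192.66035427811738], [0.0, 0.0, 1.0]]
[[ 0.3869  0.9221  0.0002 -0.6495]
 [ 0.8782 -0.3685  0.305  -0.0405]
 [ 0.2813 -0.1178 -0.9524  0.3795]
 [ 0.      0.      0.      1.    ]]
palette_grip []
palette_eye [([107.8, 369.6], 0.69)]
plain_grip []
stand []
stand_tip_foot []
stand_stop_foot []
stand2 []
tub []
water []
cup []
paint1 []
paint2 []
1.95
```

View pics/a_side.png

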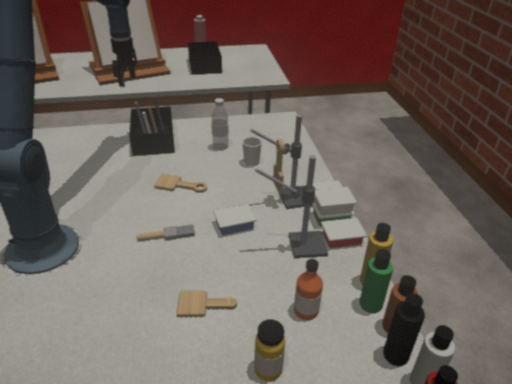

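View pics/a_top.png

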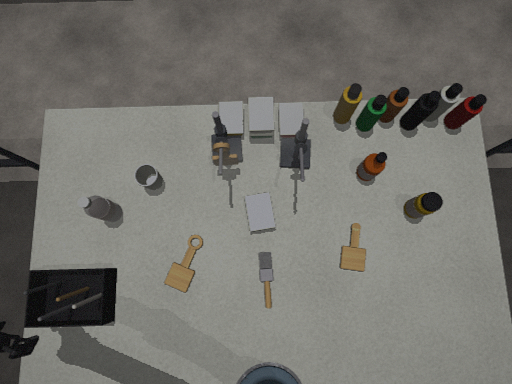

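View pics/a_wrist.png

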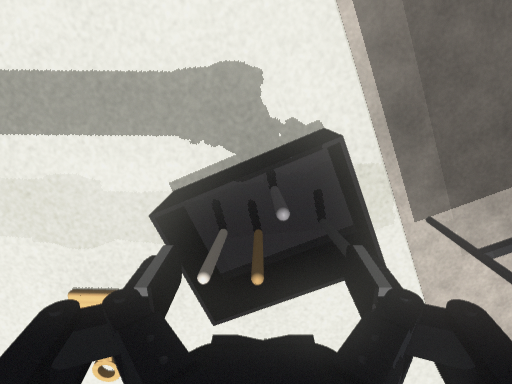

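The top view shows the palette with the hole at about (188,262), with its eye at (195,241). The empty stand is the right-hand one, base at (296,155). The other stand, base at (226,150), carries the hung palette. In the side view the empty stand's base is at (308,243) and its rod tip is near (258,170). Next I'll triangulate.

```bash
cat > h.py <<'E'
from bench import *
import cv2, numpy as np
from scipy.spatial.transform import Rotation as R
from scipy.optimize import least_squares
np.set_printoptions(precision=4,suppress=True)
P={c:(np.array(camera_params(c)["K"]),np.array(camera_params(c)["camera_from_world"])) for c in ["side","top"]}
def ray(c,uv,p=None):
    K,T=p or P[c]; d=T[:3,:3].T@np.linalg.solve(K,[uv[0],uv[1],1]); o=-T[:3,:3].T@T[:3,3]; return o,d/np.linalg.norm(d)
def onz(c,uv,z,p=None):
    o,d=ray(c,uv,p); return o+d*(z-o[2])/d[2]
def proj(c,X,p=None):
    K,T=p or P[c]; q=K@(T[:3,:3]@np.array(X)+T[:3,3]); return q[:2]/q[2]
def tri(a,b):
    A=np.zeros((3,3));v=np.zeros(3)
    for o,d in (a,b):
        M=np.eye(3)-np.outer(d,d);A+=M;v+=M@o
    return np.linalg.solve(A,v)
E
python3 - <<'E'
from h import *
for n,c,uv,z in [("eye","top",(197.1,240.9),.007),("eye","side",(198.4,185.6),.007),("grip","top",(188.5,263),.007),("grip","side",(181.1,180),.007),
 ("stand","top",(297.6,158.1),0),("stand","side",(300.9,243.5),0),("stop","top",(297,171.2),0),("stop","side",(285.6,243.6),0),("stand2","top",(226,154.8),0),("stand2","side",(290.4,200.1),0)]:
    print(n,c,onz(c,uv,z))
p=camera_params("wrist");T=np.array(p["camera_from_world"]);cp=-T[:3,:3].T@T[:3,3]
q=read_tcp_rot();Rt=R.from_quat(q);print("tcp",read_eef_pos(),q,Rt.as_matrix());print("cam in tool",Rt.inv().apply(cp-read_eef_pos()))
im=cv2.imread("pics/a_top.png");cv2.imwrite("pics/b_top.png",cv2.resize(im[95:295,160:360],None,fx=3,fy=3,interpolation=cv2.INTER_CUBIC))
im=cv2.imread("pics/a_side.png");cv2.imwrite("pics/b_side.png",cv2.resize(im[110:270,140:350],None,fx=3.7,fy=3.7,interpolation=cv2.INTER_CUBIC))
E
```

```text
eye top [0.4762 0.2146 0.007 ]
eye side [0.4725 0.2307 0.007 ]
grip top [0.4075 0.2413 0.007 ]
grip side [0.416  0.2734 0.007 ]
stand top [ 0.7442 -0.1196  0.    ]
stand side [ 0.7462 -0.0999  0.    ]
stop top [ 0.6989 -0.1154  0.    ]
stop side [ 0.7013 -0.0931  0.    ]
stand2 top [0.7626 0.1208 0.    ]
stand2 side [ 0.7677  0.1104 -0.    ]
tcp [0.2523 0.599  0.2503] [ 0.198   0.9802  0.     -0.    ] [[-0.9216  0.3882 -0.0001]
 [ 0.3882  0.9216  0.    ]
 [ 0.0001 -0.     -1.    ]]
cam in tool [ 0.0781 -0.0007 -0.1237]
```

View pics/b_top.png

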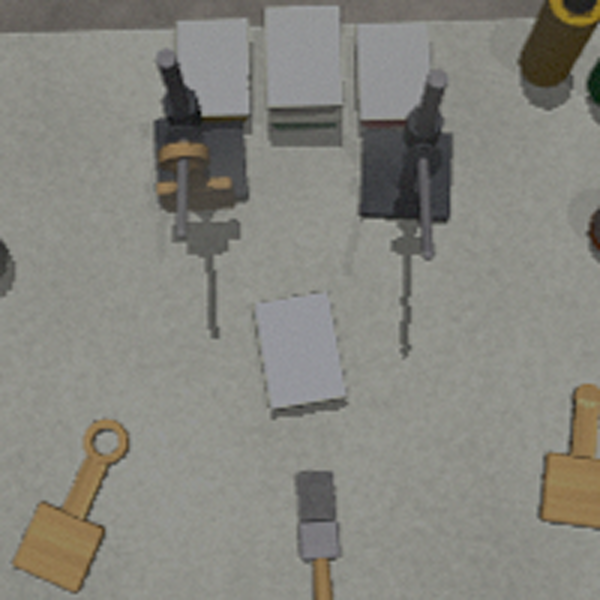

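View pics/b_side.png

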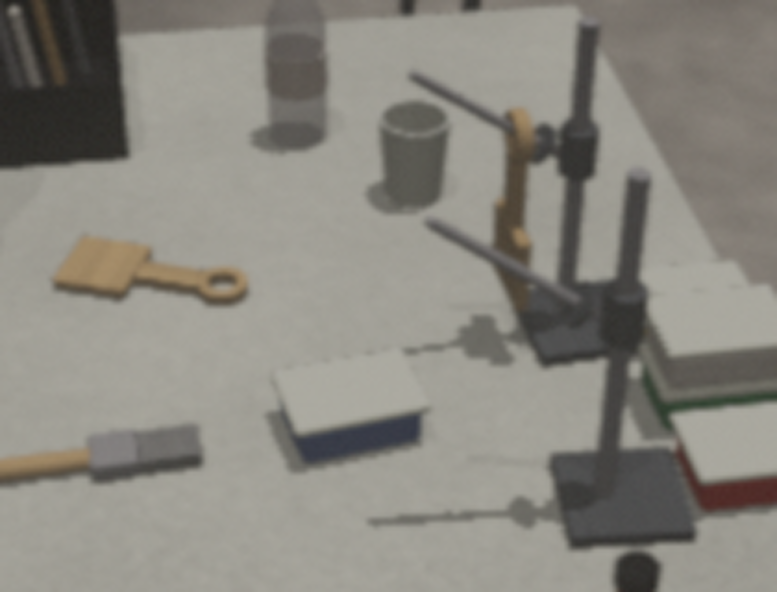

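```bash
cat > fit.py <<'E'
from h import *
t=lambda u,v:(160+(u+.5)/3-.5,95+(v+.5)/3-.5)
s=lambda u,v:(140+(u+.5)/3.7-.5,110+(v+.5)/3.7-.5)
B=.05
def stand_pts(h): return dict(tip=(-.143-.004,0,h+.003),top=(0,0,.310),a=(-B,B,.014),b=(-B,-B,.014),c=(B,-B,.014),d=(B,B,.014))
obs=[("top","tip",t(429,257)),("side","tip",s(429,221)),("top","top",t(437,77)),("side","top",s(637,177)),
("top","a",t(360,215)),("top","b",t(450,220)),("top","c",t(452,132)),("top","d",t(362,132)),
("side","a",s(551,457)),("side","b",s(568,535)),("side","c",s(692,528))]
def res(p,full=False):
    x,y,yaw,h=p; Rz=R.from_euler('z',yaw); S=stand_pts(h); out=[]
    for c,n,uv in obs: out.append(proj(c,Rz.apply(S[n])+[x,y,0])-uv)
    return np.array(out) if full else np.ravel(out)
r=least_squares(res,[.745,-.11,0,.28],loss='soft_l1');print(r.x);print(res(r.x,True))
x,y,yaw,h=r.x
print("tip tri",tri(ray("top",t(429,257)),ray("side",s(429,221))), "model tip",R.from_euler('z',yaw).apply([-.143,0,h])+[x,y,0])
# palette
pob=[("top","e",t(105,441)),("side","e",s(221,284)),("top","c1",t(39,502)),("top","c2",t(104,528)),("top","c3",t(78,590)),("top","c4",t(14,564)),
("side","c1",s(86,236)),("side","c2",s(151,247)),("side","c3",s(124,293)),("side","c4",s(54,282))]
# c1,c2.. image top: c1 left/up near handle; which corners
def pres(p,full=False):
    x,y,yaw=p;Rz=R.from_euler('z',yaw)
    S=dict(e=(.063,0,.014),tc1=(-.02,.038,.014),tc2=(-.02,-.038,.014),tc3=(-.091,-.038,.014),tc4=(-.091,.038,.014),
     sc1=(-.091,.038,.014),sc2=(-.02,.038,.014),sc3=(-.02,-.038,.014),sc4=(-.091,-.038,.014))
    out=[proj(c,Rz.apply(S[n if n=='e' else c[0]+n])+[x,y,0])-uv for c,n,uv in pob]
    return np.array(out) if full else np.ravel(out)
r=least_squares(pres,[.41,.245,-.3]);print(r.x);print(pres(r.x,True))
E
python3 fit.py
```

```text
[ 0.7556 -0.1098 -0.0691  0.2732]
[[ 0.2101 -3.1351]
 [ 2.1949  0.3643]
 [ 0.2067 -3.3874]
 [ 3.482  -1.4687]
 [-0.2809  1.2406]
 [ 0.0666  0.7732]
 [-0.1243  1.2753]
 [ 0.0176  0.1326]
 [-3.0458 -1.5117]
 [-1.6145  0.7753]
 [-0.5953  0.3778]]
tip tri [ 0.602  -0.0987  0.277 ] model tip [ 0.6129 -0.0999  0.2732]
[ 0.4185  0.2452 -0.4113]
[[ 0.3316 -0.8922]
 [ 0.3073 -0.7626]
 [ 0.5217 -1.1672]
 [ 0.926  -0.5483]
 [ 0.223   0.5365]
 [-0.7136 -0.3058]
 [-1.3794 -0.3017]
 [ 0.0816 -0.3813]
 [-0.5243 -0.467 ]
 [-1.3016 -0.5976]]
```

Run:
```python
from fit import *
print("---")
print("posttop",tri(ray("top",t(437,77)),ray("side",s(637,177))))
for n,a,b in [("a",(360,215),(551,457)),("b",(450,220),(568,535)),("c",(452,132),(692,528))]:
    print(n,tri(ray("top",t(*a)),ray("side",s(*b))),onz("top",t(*a),.014),onz("side",s(*b),.014))
# stand2 tip (known 276mm): crops
print("tip2",tri(ray("top",t(181,238)),ray("side",s(413,75))))
print("post2",tri(ray("top",t(167,57)),ray("side",s(588,22))))
```

```text
[ 0.7556 -0.1098 -0.0691  0.2732]
[[ 0.2101 -3.1351]
 [ 2.1949  0.3643]
 [ 0.2067 -3.3874]
 [ 3.482  -1.4687]
 [-0.2809  1.2406]
 [ 0.0666  0.7732]
 [-0.1243  1.2753]
 [ 0.0176  0.1326]
 [-3.0458 -1.5117]
 [-1.6145  0.7753]
 [-0.5953  0.3778]]
tip tri [ 0.602  -0.0987  0.277 ] model tip [ 0.6129 -0.0999  0.2732]
[ 0.4185  0.2452 -0.4113]
[[ 0.3316 -0.8922]
 [ 0.3073 -0.7626]
 [ 0.5217 -1.1672]
 [ 0.926  -0.5483]
 [ 0.223   0.5365]
 [-0.7136 -0.3058]
 [-1.3794 -0.3017]
 [ 0.0816 -0.3813]
 [-0.5243 -0.467 ]
 [-1.3016 -0.5976]]
---
posttop [ 0.7475 -0.1093  0.3063]
a [ 0.7169 -0.058   0.0076] [ 0.7133 -0.0575  0.014 ] [ 0.7165 -0.0646  0.014 ]
b [ 0.7057 -0.156   0.0158] [ 0.7049 -0.1561  0.014 ] [ 0.7075 -0.1539  0.014 ]
c [ 0.8046 -0.1634  0.0158] [ 0.8065 -0.1638  0.014 ] [ 0.8042 -0.1619  0.014 ]
tip2 [0.6266 0.1091 0.2759]
post2 [0.7721 0.1164 0.3088]
```

```bash
cat >> h.py <<'E'
TIP=np.array([.604,-.0988,.277]); YAW=-.071
Xs=np.array([np.cos(YAW),np.sin(YAW),0]); Zw=np.array([0,0,1.])
U=-np.cos(np.radians(35))*Xs+np.sin(np.radians(35))*Zw   # up-rod direction
def ori(pitch,yaw=YAW):
    X=np.array([np.cos(yaw),np.sin(yaw),0]);c,s=np.cos(pitch),np.sin(pitch)
    z=c*X-s*Zw; x=-(s*X+c*Zw); y=np.cross(z,x)
    return R.from_matrix(np.column_stack([x,y,z]))
def tcp_for_eye(eye,Ro,L=.063,D=.014,dy=0.):
    # eye in tool frame: (-L,dy,D)
    return np.array(eye)-Ro.apply([-L,dy,D])
E
python3 - <<'E'
from h import *
print(read_qpos())
for pd in [0,10,20,30,35,90]:
    Ro=ori(np.radians(pd))
    for s in [.06,.0,-.05,-.10]:
        p=tcp_for_eye(TIP+U*s,Ro); q=inverse_kinematics(p,Ro.as_quat())
        print(pd,s,p,None if q is None else np.array(q))
Ro=ori(np.pi/2,-.411); print(Ro.as_matrix())
for z in (.15,.021): print(inverse_kinematics([.4185,.2452,z],Ro.as_quat()))
E
```

```text
[-1.2698  0.3829  0.0438  1.5979 -0.0179  1.1612 -0.0499]
0 0.06 [ 0.541  -0.0943  0.2484] None
0 0.0 [ 0.59   -0.0978  0.214 ] [ 1.0242  0.7861 -0.8797  2.4838  3.3525  1.3498 -1.0269]
0 -0.05 [ 0.6309 -0.1007  0.1853] [ 0.468   0.6802 -0.3483  2.403   3.2613  1.4569 -1.3665]
0 -0.1 [ 0.6717 -0.1036  0.1566] [ 0.2853  0.7501 -0.1743  2.3063  3.2276  1.4682 -1.4607]
10 0.06 [ 0.5303 -0.0936  0.2518] None
10 0.0 [ 0.5793 -0.097   0.2174] None
10 -0.05 [ 0.6202 -0.1     0.1887] [-0.1564  0.4973  0.2839  2.4728  3.191   1.2129 -1.7161]
10 -0.1 [ 0.661  -0.1029  0.16  ] [-0.0519  0.596   0.1707  2.3701  3.1789  1.2166 -1.6746]
20 0.06 [ 0.5204 -0.0929  0.257 ] None
20 0.0 [ 0.5694 -0.0963  0.2226] None
20 -0.05 [ 0.6102 -0.0992  0.1939] [-0.8195  0.5643  1.0293  2.4988  3.3966  0.9712 -2.1516]
20 -0.1 [ 0.6511 -0.1021  0.1652] [-0.8127  0.7902  1.0321  2.4091  3.3712  1.0375 -2.319 ]
30 0.06 [ 0.5115 -0.0922  0.2639] None
30 0.0 [ 0.5605 -0.0957  0.2294] [ 1.3576  0.136  -1.2285  2.4558  3.1125  0.4043 -1.4027]
30 -0.05 [ 0.6013 -0.0986  0.2008] [ 1.2662  0.4401 -1.2184  2.3842  2.7447  
[... 288 characters left out ...]
7 -1.1947  2.3528  2.644   0.356  -0.8446]
35 -0.1 [ 0.6382 -0.1012  0.1761] [ 1.2149  0.6053 -1.2299  2.276   2.4327  0.5158 -0.4588]
90 0.06 [ 0.4921 -0.0908  0.3254] [-0.7514  0.0104  0.8718  1.8896 -0.0084  1.2453  1.6229]
90 0.0 [ 0.5412 -0.0943  0.291 ] [-0.6446  0.1971  0.8435  1.8269 -0.1584  1.1871  1.7487]
90 -0.05 [ 0.582  -0.0972  0.2623] [-0.5654  0.3292  0.8064  1.7637 -0.2576  1.1581  1.8184]
90 -0.1 [ 0.6229 -0.1001  0.2336] [-0.4932  0.4456  0.7626  1.6909 -0.3338  1.1401  1.8619]
[[-0.9167  0.3995  0.    ]
 [ 0.3995  0.9167 -0.    ]
 [-0.      0.     -1.    ]]
[-0.8425  0.1977  0.2487  2.0861 -0.0636  0.8648  0.6026]
[-0.797   0.4331  0.2055  2.1381 -0.1559  0.5841  0.6801]
```

Run:
```python
from h import *
print(read_time_s())
r=R.from_rotvec
for pd in [35,40,45,50,55]:
  for yo in [-20,-10,0,10,20]:
    Ro=ori(np.radians(pd),YAW+np.radians(yo))
    ax=Ro.as_matrix()[:,2]; rel=np.degrees(np.arccos(-ax@U))
    out=[]
    for s in [.04,.02,0,-.03]:
        p=tcp_for_eye(TIP+U*s,Ro); q=inverse_kinematics(p,Ro.as_quat())
        out.append(None if q is None else np.round(q,2).tolist())
    print(pd,yo,round(rel),[ 'x' if o is None else '.' for o in out],out[0],out[-1])
print(read_time_s())
```

```text
1.95
35 -20 16 ['.', '.', '.', '.'] [-0.26, -0.13, 0.04, 2.48, 1.69, 0.52, -0.53] [-0.79, 0.09, 0.65, 2.41, 1.99, 0.46, -0.86]
35 -10 8 ['x', '.', '.', '.'] None [-0.81, 0.05, 0.8, 2.45, 2.54, 0.34, -1.17]<stdin>:7: RuntimeWarning: invalid value encountered in arccos
Traceback (most recent call last):
ValueError: cannot convert float NaN to integer
```

Run:
```python
from h import *
for pd in [25,35,45,50]:
  for yo in [-35,-28,-20,-10,0,20,28]:
    Ro=ori(np.radians(pd),YAW+np.radians(yo))
    ax=Ro.as_matrix()[:,2]; rel=np.degrees(np.arccos(min(1,-ax@U)))
    out=[]
    for s in [.04,.02,0,-.03]:
        p=tcp_for_eye(TIP+U*s,Ro); q=inverse_kinematics(p,Ro.as_quat())
        out.append(None if q is None else np.round(q,2).tolist())
    print(pd,yo,round(rel),''.join([ 'x' if o is None else '.' for o in out]),out[0],out[-1])
print(read_time_s())
```

```text
25 -35 32 .... [-0.99, 0.09, 0.59, 2.45, 1.67, 0.9, -0.89] [-0.94, 0.33, 0.64, 2.35, 1.78, 0.75, -1.07]
25 -28 26 .... [-0.4, 0.03, 0.04, 2.49, 1.85, 0.85, -0.91] [-0.89, 0.28, 0.64, 2.41, 2.02, 0.71, -1.17]
25 -20 20 xx.. None [-0.8, 0.23, 0.63, 2.47, 2.35, 0.67, -1.31]
25 -10 13 xxx. None [1.12, 0.46, -1.23, 2.44, 2.52, 0.84, -0.83]
25 0 10 xxx. None [1.29, 0.46, -1.22, 2.44, 2.89, 0.64, -0.96]
25 20 20 .... [0.43, 0.06, 0.04, 2.47, 4.27, 0.76, -2.19] [1.55, 0.62, -1.24, 2.33, 3.9, 0.33, -1.48]
25 28 26 .... [-0.67, 0.51, 1.4, 2.43, 4.37, 1.37, -2.36] [-0.62, 0.96, 1.37, 2.34, 4.08, 1.66, -2.48]
35 -35 29 .... [-0.95, -0.04, 0.58, 2.4, 1.43, 0.82, -0.56] [-0.88, 0.2, 0.61, 2.31, 1.51, 0.65, -0.7]
35 -28 23 .... [-0.93, -0.12, 0.6, 2.45, 1.55, 0.74, -0.53] [-0.85, 0.14, 0.63, 2.37, 1.71, 0.57, -0.76]
35 -20 16 .... [-0.26, -0.13, 0.04, 2.48, 1.69, 0.52, -0.53] [-0.79, 0.09, 0.65, 2.41, 1.99, 0.46, -0.86]
35 -10 8 x... None [-0.81, 0.05, 0.8, 2.45, 2.54, 0.34, -1.17]
35 0 0 x... None [1.25, 0.2, -1.16, 2.38, 2.87, 0.3, -1.14]
35 20 16 .... [-0.67, -0.21, 1.07, 2.44, -1.5, 0.4, -2.64]
[... 868 characters left out ...]
.61, 2.28, 0.98, 0.8, -0.05] [-0.83, 0.09, 0.63, 2.2, 0.93, 0.6, -0.04]
50 -28 25 .... [-0.91, -0.21, 0.64, 2.32, 1.02, 0.73, 0.06] [-0.82, 0.04, 0.66, 2.25, 0.97, 0.51, 0.06]
50 -20 21 .... [-0.91, -0.29, 0.69, 2.36, 1.04, 0.66, 0.22] [-0.82, -0.01, 0.72, 2.28, 0.98, 0.4, 0.23]
50 -10 17 .... [-0.9, -0.38, 0.77, 2.38, 1.01, 0.56, 0.49] [-0.86, -0.06, 0.86, 2.31, 0.84, 0.27, 0.59]
50 0 15 .... [-0.61, -0.32, 0.64, 2.38, 0.54, 0.36, 1.13] [-1.02, -0.12, 1.12, 2.32, 0.36, 0.19, 1.3]
50 20 21 .... [-0.79, -0.37, 1.02, 2.31, -0.12, 0.42, 2.24] [1.43, 0.22, -1.17, 2.17, -0.54, 0.34, 2.64]
50 28 25 ..x. [-0.78, -0.27, 1.12, 2.26, -0.48, 0.54, 2.73] [1.47, 0.32, -1.19, 2.11, -0.45, 0.43, 2.73]
1.95
```

Run:
```python
from h import *
Ro=ori(np.pi/2,-.411)
move_ptp([.4185,.2452,.14],Ro.as_quat())
print(read_time_s(),read_eef_pos(),read_qpos())
p=camera_params("wrist");p=(np.array(p["K"]),np.array(p["camera_from_world"]))
im=read_camera("wrist")
for n,z in (("palette_grip",.007),("palette_eye",.007)):
    for d in tip_of("wrist",n)[:2]: print(n,d["at"],d["confidence"],onz("",d["at"],z,p))
Rz=R.from_euler('z',-.411)
im=im[:,:,::-1].copy()
for X in [(.063,0,.014),(.04,.013,.014),(.04,-.013,.014),(-.02,.013,.014),(-.02,-.013,.014),(-.02,.038,.014),(-.02,-.038,.014)]:
    u=proj("",Rz.apply(X)+[.4185,.2452,0],p); print(u); cv2.circle(im,tuple(int(round(a)) for a in u),2,(0,0,255),-1)
cv2.imwrite("pics/c_wrist.png",im); np.savez("wr.npz",K=p[0],T=p[1])
```

```text
3.45 [0.4187 0.2472 0.1406] [-0.8418  0.2138  0.2459  2.091  -0.0701  0.8424  0.6076]
palette_grip [262.8, 187.0] 0.72 [0.4175 0.2477 0.007 ]
palette_eye [258.2, 243.8] 0.86 [0.4707 0.2197 0.007 ]
[260.6069 251.6621]
[274.0774 230.588 ]
[247.2231 230.5151]
[275.1675 170.0813]
[246.3927 169.9831]
[302.8177 170.1756]
[218.7067 169.8887]
```

View pics/c_wrist.png

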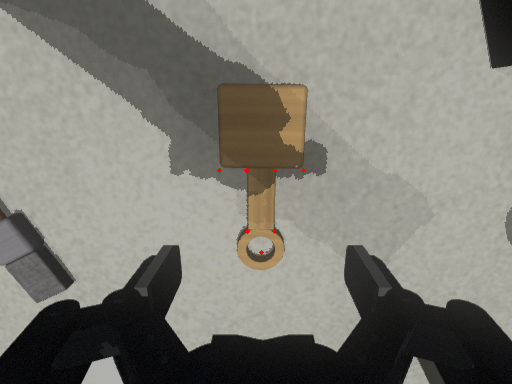

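Run:
```python
from h import *
w=np.load("wr.npz");p=(w["K"],w["T"])
e=onz("",(261,246),.012,p); a=onz("",(219,167),.014,p); b=onz("",(305,167),.014,p); m=(a+b)/2
d=e-m; yaw=np.arctan2(d[1],d[0]); print(e,m,np.linalg.norm(d[:2]),yaw, np.linalg.norm(a-b))
g=(e[:2]-.063*d[:2]/np.linalg.norm(d[:2])+m[:2]+.02*d[:2]/np.linalg.norm(d[:2]))/2; print("grip",g)
Ro=ori(np.pi/2,yaw)
move_gripper(.05,60)
movel([g[0],g[1],.06],Ro.as_quat(),speed=.2)
movel([g[0],g[1],.021],speed=.08)
print(read_eef_pos(),read_ft_force())
move_gripper(.0,60)
print(read_time_s(),read_finger_gap(),read_ft_force(),read_eef_pos())
movel([g[0],g[1],.13],speed=.15); pause(.2)
print(read_finger_gap(),read_ft_force(),read_eef_pos(),read_time_s())
im=read_camera("wrist");cv2.imwrite("pics/d_wrist.png",im[:,:,::-1])
im=read_camera("side");cv2.imwrite("pics/d_side.png",cv2.resize(im[60:280,80:360,::-1],None,fx=2.5,fy=2.5))
```

```text
[0.4716 0.2224 0.012 ] [0.398  0.2553 0.014 ] 0.08060184452328802 -0.42007218755081677 0.07744919354883124
grip [0.4152 0.2477]
[0.4154 0.2477 0.0211] [0.5104 0.5363 0.4359]
5.5667 0.024177137589098903 [-1.0418 -0.4377  4.7498] [0.4159 0.2481 0.0218]
0.02418694579201556 [-0.006   0.031  -1.1458] [0.4144 0.2471 0.1288] 6.6417
```

View pics/d_wrist.png

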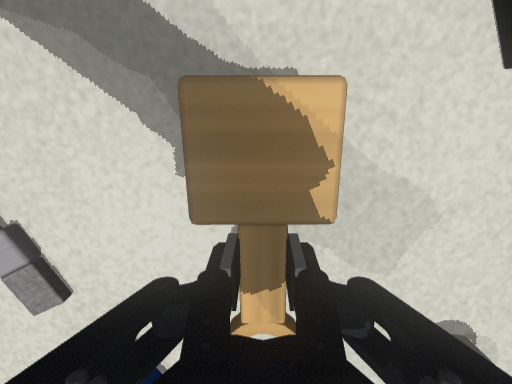

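View pics/d_side.png

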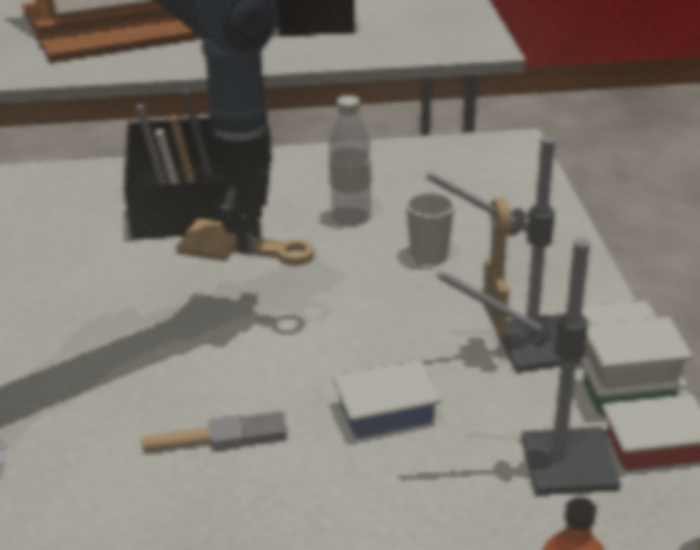

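The palette is held: gap 24 mm and 1.15 N of weight. The side view shows the eye pointing forwards at about (292,250) in the crop. Next I'll reorient to the approach pose.

Run:
```python
from h import *
w=read_qpos()
A=ori(np.radians(90),-.42); M=ori(np.radians(65),-.42)
for pos,o in [([.4152,.2477,.24],A),([.42,.15,.27],A),([.42,.08,.30],M),([.43,.0,.32],M)]:
    q=inverse_kinematics(pos,o.as_quat());print(pos,None if q is None else np.array(q))
for pd in (40,45):
  for yo in (-20,-25):
    Ro=ori(np.radians(pd),YAW+np.radians(yo))
    for s in [.08,.06,.04,.02,0,-.03,-.06]:
        p=tcp_for_eye(TIP+U*s,Ro); q=inverse_kinematics(p,Ro.as_quat())
        print(pd,yo,s,p,None if q is None else np.array(q))
```

```text
[0.4152, 0.2477, 0.24] [-0.8809  0.0717  0.2695  2.0098 -0.0218  1.0629  0.5493]
[0.42, 0.15, 0.27] [-0.7781 -0.0457  0.3362  2.0555  0.0167  1.1293  0.7014]
[0.42, 0.08, 0.3] [-1.004  -0.3498  0.3819  2.2714  0.5915  1.0443  0.2571]
[0.43, 0.0, 0.32] [-0.7672 -0.407   0.3654  2.2636  0.5469  1.0171  0.507 ]
40 -20 0.08 [ 0.4919 -0.0733  0.2836] [-0.6972 -0.3504  0.4096  2.4865  1.3206  0.6599 -0.0961]
40 -20 0.06 [ 0.5082 -0.0744  0.2722] [-0.681  -0.2763  0.427   2.47    1.3765  0.6027 -0.1598]
40 -20 0.04 [ 0.5245 -0.0756  0.2607] [-0.6667 -0.2033  0.443   2.4514  1.4372  0.5507 -0.2299]
40 -20 0.02 [ 0.5409 -0.0767  0.2492] [-0.6569 -0.1319  0.4602  2.4308  1.5028  0.5043 -0.3063]
40 -20 0 [ 0.5572 -0.0779  0.2377] [-0.6523 -0.0623  0.4801  2.4085  1.5728  0.4628 -0.3885]
40 -20 -0.03 [ 0.5817 -0.0797  0.2205] [-0.6596  0.0397  0.5211  2.3722  1.6857  0.4072 -0.5226]
40 -20 -0.06 [ 0.6063 -0.0814  0.2033] [-0.7127  0.1435  0.6089  2.3338  1.8138  0.3497 -0.6794]
40 -25 0.08 [ 0.4939 -0.0693  0.2836] [-0.7478 -0.3057  0.4049  2.4616  1.298   0.7496 -0.1871]
40 -25 0.06 [ 0.5102 -0
[... 1193 characters left out ...]
2924  1.3936  0.3053 -0.237 ]
45 -25 0.08 [ 0.491  -0.0677  0.2882] [-0.7824 -0.333   0.4557  2.414   1.1336  0.7693 -0.0051]
45 -25 0.06 [ 0.5074 -0.0689  0.2768] [-0.7697 -0.2647  0.4779  2.3985  1.1582  0.7072 -0.0349]
45 -25 0.04 [ 0.5237 -0.07    0.2653] [-0.7562 -0.196   0.4966  2.3809  1.1825  0.6474 -0.0668]
45 -25 0.02 [ 0.5401 -0.0712  0.2538] [-0.7458 -0.1279  0.5157  2.3614  1.2075  0.591  -0.1011]
45 -25 0 [ 0.5564 -0.0723  0.2424] [-0.7395 -0.0607  0.5366  2.3402  1.233   0.5376 -0.1375]
45 -25 -0.03 [ 0.5809 -0.0741  0.2251] [-0.7417  0.0389  0.5766  2.3054  1.2707  0.4617 -0.1947]
45 -25 -0.06 [ 0.6054 -0.0758  0.2079] [-0.7665  0.1401  0.6387  2.2678  1.3026  0.3848 -0.2521]
```

Run:
```python
from h import *
A=ori(np.pi/2,-.42)
movel([.4152,.2477,.24],A.as_quat(),speed=.2)
move_ptp([.42,.15,.27],A.as_quat())
Ro=ori(np.radians(40),YAW+np.radians(-22))
p=tcp_for_eye(TIP+U*.045,Ro,D=.0145)
move_ptp(p,Ro.as_quat()); pause(.3)
print(p,read_eef_pos(),read_time_s(),read_finger_gap(),read_qpos())
pos=np.array(read_eef_pos());q=R.from_quat(read_tcp_rot());print((q.inv()*Ro).magnitude())
eye=pos+q.apply([-.063,0,.0145]);print("eye pred",eye)
for c in ("side","top"):
    im=read_camera(c);cv2.imwrite(f"pics/e_{c}.png",im[:,:,::-1])
    for n in ("palette_eye",): print(c,[(np.round(d["at"],1),round(d["confidence"],2)) for d in tip_of(c,n)[:3]], "pred",proj(c,eye),"tip",proj(c,TIP))
    im=im[:,:,::-1].copy()
    u=proj(c,TIP).astype(int); x0,y0=u-[60,60]
    cr=cv2.resize(im[y0:y0+120,x0:x0+140],None,fx=5,fy=5,interpolation=cv2.INTER_CUBIC)
    for X,col in ((eye,(0,0,255)),(TIP,(0,255,0))):
        v=(proj(c,X)-[x0,y0]+.5)*5-.5; cv2.circle(cr,tuple(v.astype(int)),3,col,-1)
    print(x0,y0);cv2.imwrite(f"pics/e_{c}z.png",cr)
```

```text
[ 0.5209 -0.0735  0.2639] [ 0.5213 -0.0731  0.2642] 9.4583 0.024505088648935452 [-0.4356 -0.175   0.1975  2.4369  1.3705  0.5504 -0.2318]
0.0006225452510307361
eye pred [ 0.5676 -0.0958  0.3031]
side [(array([241.7, 162.7]), 0.81)] pred [241.6901 161.404 ] tip [255.8387 169.4605]
195 109
top [(array([304. , 190.5]), 0.85)] pred [303.3709 191.067 ] tip [302.6743 179.0294]
242 119
```

View pics/e_sidez.png

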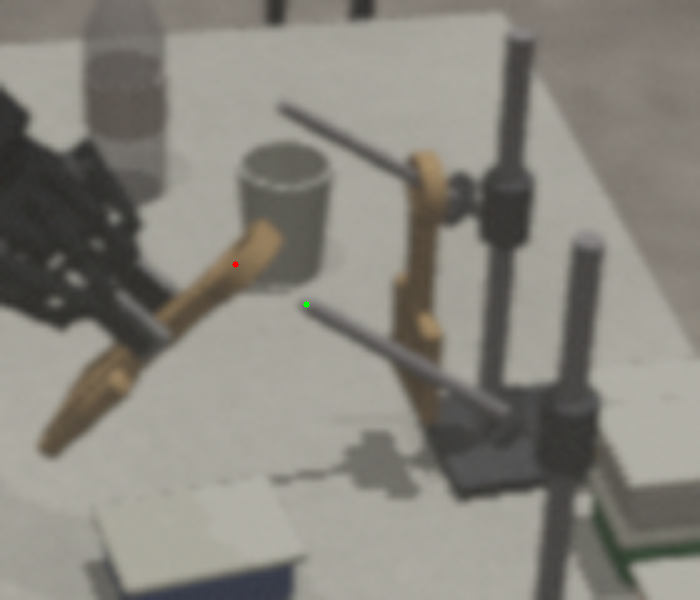

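View pics/e_topz.png

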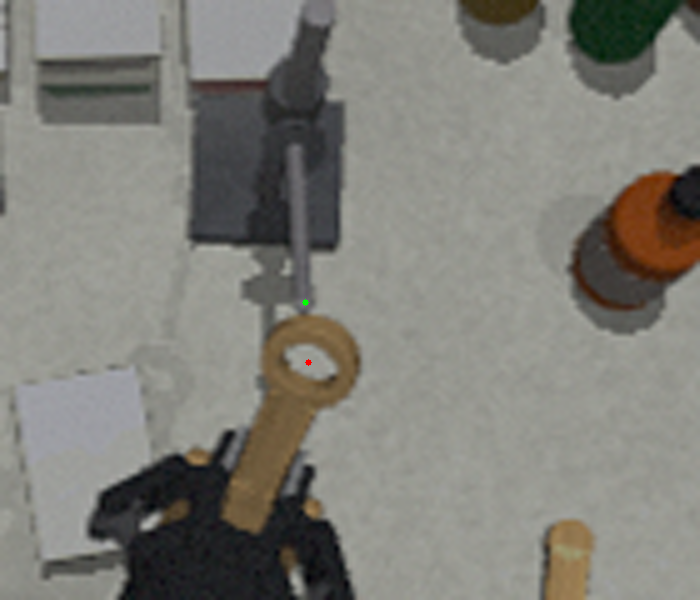

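The side view shows the ring ahead of the rod tip, which is at (306,304) in the crop. The predicted eye, at (235,264), lies within about 3 mm of the visible ring. In the top view the ring centre at (310,361) lines up with the rod. I'll thread it on and watch the forces.

```bash
cat >> h.py <<'E'
RI=ori(np.radians(40),YAW+np.radians(-22))
def zoom(c,name,eye=None):
    im=read_camera(c)[:,:,::-1].copy(); x0,y0=proj(c,TIP).astype(int)-[60,60]
    cr=cv2.resize(im[y0:y0+120,x0:x0+140],None,fx=5,fy=5,interpolation=cv2.INTER_CUBIC)
    for X,col in ((eye,(0,0,255)),(TIP,(0,255,0))):
        if X is None: continue
        v=(proj(c,X)-[x0,y0]+.5)*5-.5; cv2.circle(cr,tuple(v.astype(int)),3,col,-1)
    cv2.imwrite(f"pics/{name}_{c}z.png",cr)
E
python3 - <<'E'
from h import *
f0=np.array(read_ft_force())
for s in (.02,.01,0.,-.008):
    movel(tcp_for_eye(TIP+U*s,RI,D=.0145),RI.as_quat(),speed=.06)
    f=np.array(read_ft_force())-f0; print(s,f,np.array(read_ft_torque()),read_time_s())
    if np.linalg.norm(f)>4: break
zoom("side","f");zoom("top","f")
E
```

```text
0.02 [-0.1282  0.551  -0.9376] [ 0.4769  0.8382 -0.0241] 10.225
0.01 [0.2802 0.4574 0.4512] [ 0.3721  0.8536 -0.0092] 10.5417
0.0 [ 0.3398 -0.2435 -0.4298] [ 0.4201  0.9023 -0.0031] 10.8583
-0.008 [ 0.3154  0.0226 -0.0389] [0.4175 0.8743 0.024 ] 11.1417
```

View pics/f_sidez.png

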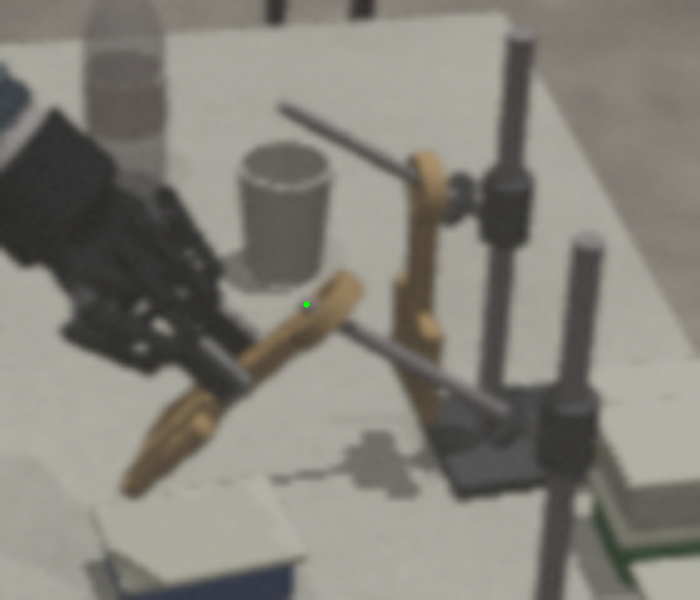

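View pics/f_topz.png

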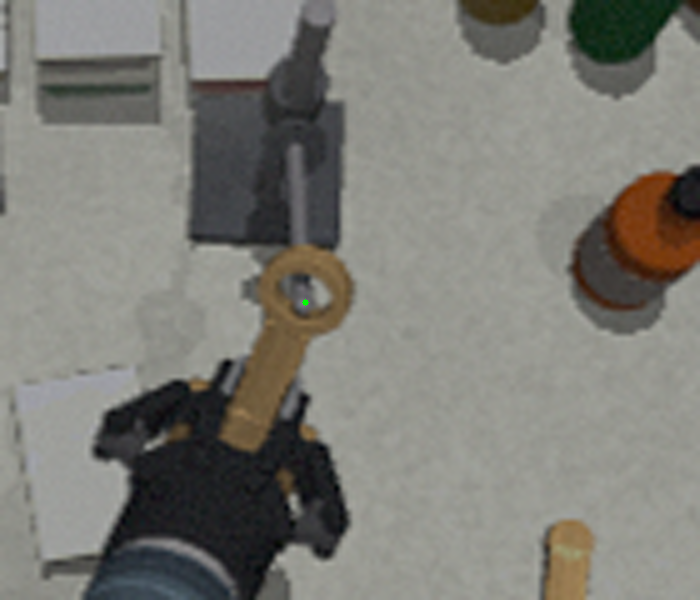

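The rod tip now shows inside the hole in the top view, at (303,297), and the force on the tool is near zero. I'll continue down the rod.

Run:
```python
from h import *
f0=np.array([0,0,-1.14])
for s in (-.016,-.025,-.035,-.045,-.055):
    movel(tcp_for_eye(TIP+U*s,RI,D=.0145),RI.as_quat(),speed=.08)
    f=np.array(read_ft_force())-f0; print(s,f,read_time_s())
    if np.linalg.norm(f)>5: break
zoom("side","g");zoom("top","g")
# can the lean be reduced about the eye?
for pd,yo in ((30,-22),(25,-28),(20,-30)):
    Ro=ori(np.radians(pd),YAW+np.radians(yo));q=inverse_kinematics(tcp_for_eye(TIP+U*s,Ro,D=.0145),Ro.as_quat());print(pd,yo,None if q is None else np.array(q))
```

```text
-0.016 [0.2751 0.0577 0.5647] 11.4917
-0.025 [ 1.1738 -0.2974  0.8211] 11.7583
-0.035 [-0.1971  0.0385  0.4344] 12.0333
-0.045 [-0.4401 -0.2576  0.5342] 12.3083
-0.055 [ 0.1469 -0.1928 -0.136 ] 12.5833
30 -22 [-0.427   0.215   0.2429  2.3822  2.1383  0.6258 -1.0737]
25 -28 [-0.4965  0.3061  0.2369  2.3594  2.0401  0.7958 -1.1356]
20 -30 [-0.509   0.384   0.2191  2.352   2.0577  0.9249 -1.2277]
```

View pics/g_sidez.png

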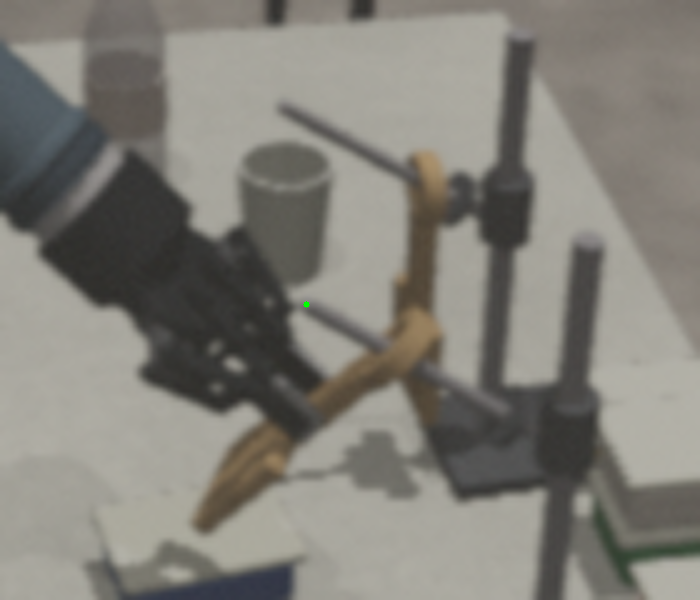

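View pics/g_topz.png

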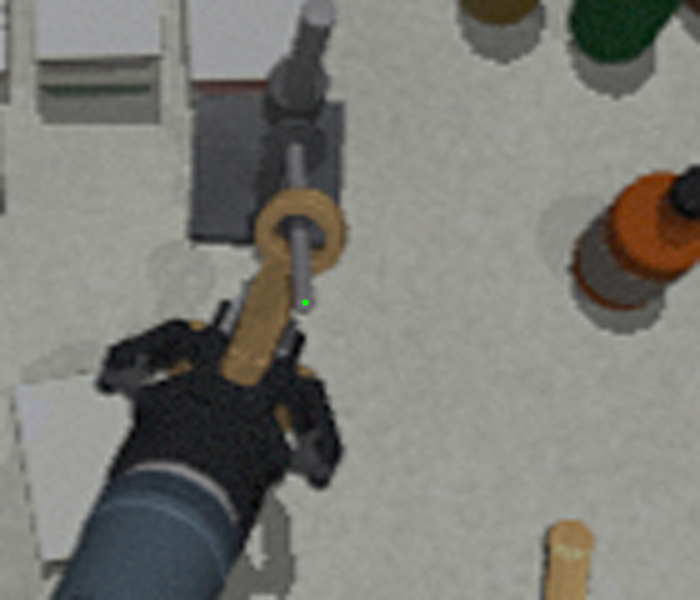

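The rod passes through the ring with about 55 mm threaded, and the forces are under 1 N. I'll reduce the lean before releasing.

Run:
```python
from h import *
f0=np.array([0,0,-1.14]); s=-.055
for pd,yo in ((32,-22),(25,-22)):
    Ro=ori(np.radians(pd),YAW+np.radians(yo))
    movel(tcp_for_eye(TIP+U*s,Ro,D=.0145),Ro.as_quat(),speed=.06)
    print(pd,np.array(read_ft_force())-f0,read_time_s())
p=tcp_for_eye(TIP+U*s,Ro,D=.0145)
for k in range(1,7):
    movel(p-[0,0,.001*k],speed=.02); f=np.array(read_ft_force())-f0; print(k,f)
    if f[2]>1.2: break
zoom("side","h")
move_gripper(.085); pause(.8)
print(read_time_s(),read_finger_gap(),read_ft_force())
zoom("side","i");zoom("top","i")
```

```text
32 [-0.2526  0.5377  0.4076] 13.2083
25 [-0.6038  0.1607 -0.0093] 13.5583
1 [-0.7732 -0.2188 -0.173 ]
2 [-0.5443  0.0126  0.509 ]
3 [ 0.2449  0.3377 -0.1288]
4 [ 0.0919 -0.3482  0.4601]
5 [ 0.3866 -0.0544  0.7475]
6 [ 0.238   0.4945 -0.1545]
16.525 0.08484621825076555 [ 0.3728 -0.7381  0.4168]
```

View pics/i_sidez.png

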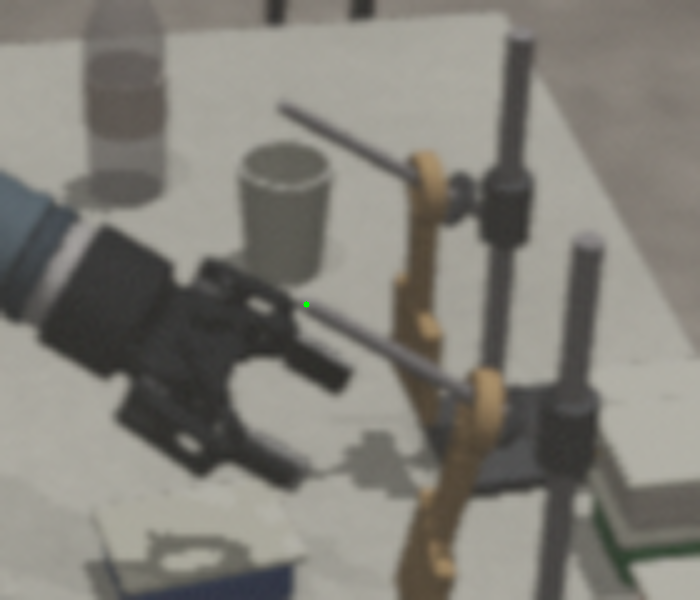

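View pics/i_topz.png

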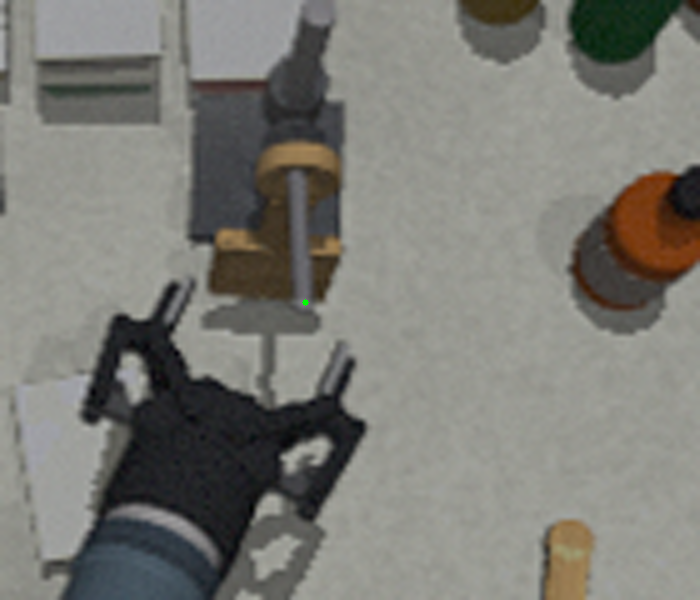

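The palette has slid down to the stop, with its ring at (487,405) in the side crop, and the open fingers are clear of it. I'll retreat now.

Run:
```python
from h import *
p=np.array(read_eef_pos());Ro=R.from_quat(read_tcp_rot()); print(p)
q=p-Ro.as_matrix()[:,2]*.03
try: movel(q,Ro.as_quat(),speed=.12); print("back30")
except MotionError as e: print(e); q=p
R2=ori(np.radians(45),YAW+np.radians(-22))
t=q-R2.as_matrix()[:,2]*.03+np.array([-.02,.02,-.015]); print(t)
try: movel(t,R2.as_quat(),speed=.12)
except MotionError as e: print(e)
t2=t+np.array([-.08,.04,.02])
try: movel(t2,R2.as_quat(),speed=.15)
except MotionError as e: print(e)
print(read_eef_pos(),read_time_s(),read_ft_force())
for c in ("side","top"):
    zoom(c,"j")
    cv2.imwrite(f"pics/j_{c}.png",read_camera(c)[:,:,::-1])
```

```text
[ 0.6132 -0.0845  0.1885]
back30
[ 0.5497 -0.0433  0.2074]
[ 0.4701 -0.0035  0.2275] 18.8083 [-0.0867 -0.0104 -0.4767]
```

View pics/j_sidez.png

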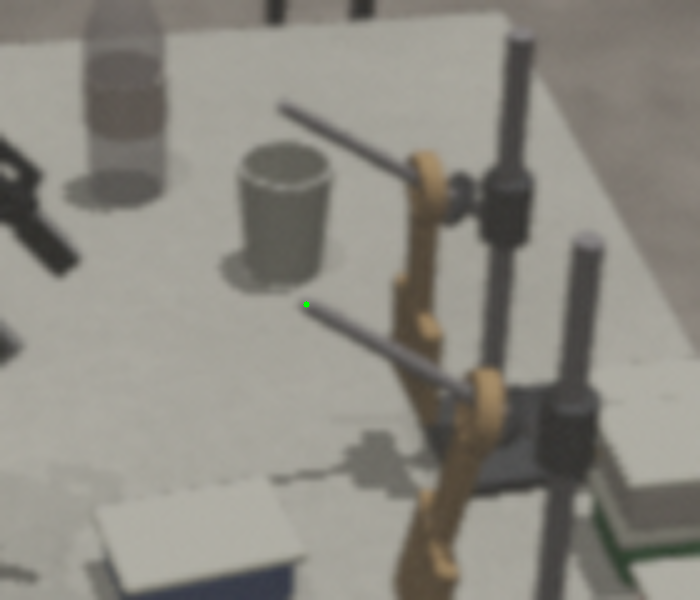

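View pics/j_top.png

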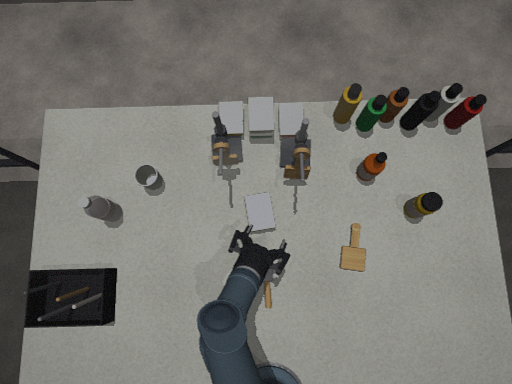

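View pics/j_side.png

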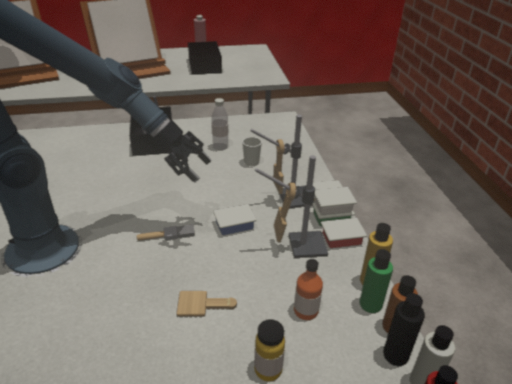

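Run:
```python
from h import *
print(read_time_s())
pts={}
for c in ("side","top"):
    read_camera(c)
    for n in ("palette_eye","palette_grip"):
        print(c,n,[(np.round(d["at"],1).tolist(),round(d["confidence"],2)) for d in tip_of(c,n)[:3]])
# predicted projections for eye at stop, various lean
post=TIP+.143*Xs; eye0=TIP+Xs*(.143-.045)-Zw*(.143-.045)*np.tan(np.radians(35))-Zw*.004
for l in (0,10,20,25,30):
    px=np.cos(np.radians(l))*Zw+np.sin(np.radians(l))*Xs
    print(l,[proj(c,eye0-px*d).round(1).tolist() for c in ("side","top") for d in (-.024,0,.063,.154)])
im=cv2.imread("pics/j_side.png");cv2.imwrite("pics/k_side.png",cv2.resize(im[150:260,240:350],None,fx=5,fy=5,interpolation=cv2.INTER_CUBIC))
im=cv2.imread("pics/j_top.png");cv2.imwrite("pics/k_top.png",cv2.resize(im[100:210,200:330],None,fx=5,fy=5,interpolation=cv2.INTER_CUBIC))
```

```text
19.0083
side palette_eye [([288.0, 189.7], 0.68), ([211.6, 303.1], 0.27)]
side palette_grip [([284.8, 207.7], 0.82), ([286.8, 187.2], 0.6)]
top palette_eye [([303.0, 152.2], 0.89)]
top palette_grip [([298.6, 163.2], 0.85)]
0 [[292.2, 183.1], [291.6, 190.4], [290.0, 208.8], [287.9, 233.6], [301.5, 148.1], [300.5, 151.0], [298.3, 157.8], [295.4, 166.3]]
10 [[293.7, 183.1], [291.6, 190.4], [286.1, 208.8], [278.7, 233.6], [301.5, 146.7], [300.5, 151.0], [298.2, 161.2], [295.3, 174.2]]
20 [[295.2, 183.4], [291.6, 190.4], [282.4, 208.2], [269.9, 232.3], [301.5, 145.4], [300.5, 151.0], [298.2, 164.5], [295.3, 181.6]]
25 [[295.9, 183.6], [291.6, 190.4], [280.6, 207.7], [265.6, 231.2], [301.4, 144.8], [300.5, 151.0], [298.2, 165.9], [295.3, 185.1]]
30 [[296.6, 183.8], [291.6, 190.4], [278.9, 207.0], [261.5, 229.8], [301.4, 144.3], [300.5, 151.0], [298.3, 167.3], [295.4, 188.4]]
```

View pics/k_side.png

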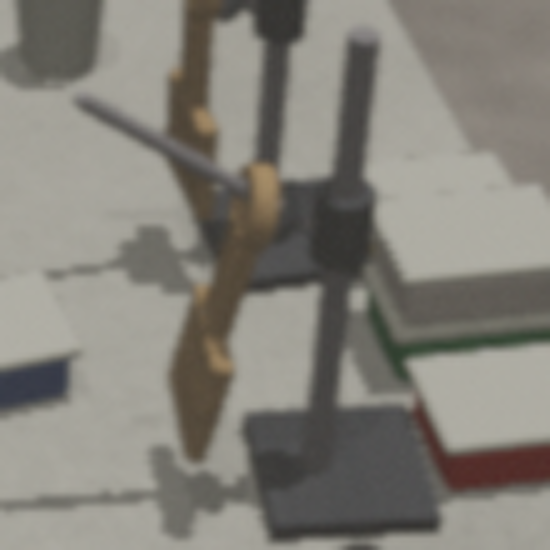

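View pics/k_top.png

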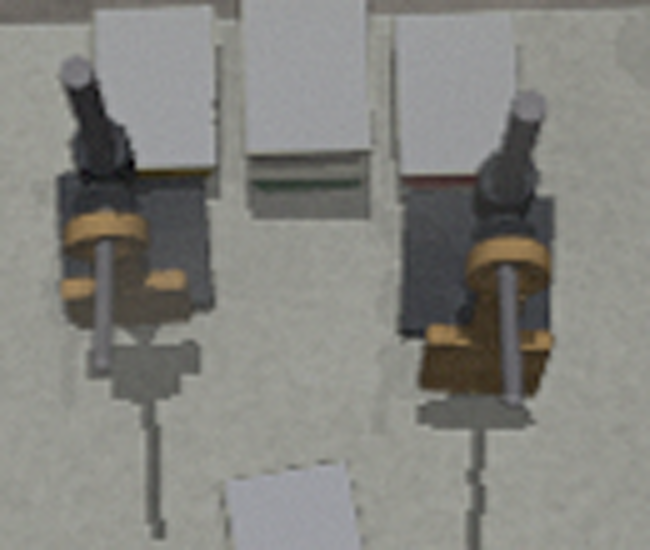

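Run:
```python
from h import *
pause(1.0)
b=cv2.imread("pics/j_side.png").astype(int); a=read_camera("side")[:,:,::-1].astype(int)
d=np.abs(a-b).max(2); print("diff ours",d[170:250,265:330].max(),"hung2",d[135:205,265:285].max(),"scene noise",d[280:320,170:240].max(), read_time_s())
i=cv2.imread("pics/a_side.png").astype(int);print("hung vs start",np.abs(a-i).max(2)[135:180,272:288].max())
sign_off(); print(read_time_s())
```

```text
diff ours 6 hung2 4 scene noise 5 20.3583
hung vs start 7
the job is handed in; nothing more can be done
the job is handed in; nothing more can be done
```

I picked up the holed palette by its handle and threaded its eye about 55 mm onto the raised end of the empty rod. I eased off its lean before letting go. It slid down to the stop disc on its own, and I backed the open gripper well clear. I handed the job in at about 20 s of the 67 s allowed.

- **Position:** In the last pictures the ring sits at the stop. It is within about 1 px of where I expected it in the side view, and as far from its post as the palette on the other stand.
- **Lean:** It hangs blade down, leaning roughly 12–16°, which is inside the 25° limit. This comes from where the network saw the grip in the two views.
- **At rest:** Comparing pictures 1.5 s apart, I saw no motion beyond image noise.
- **Other objects:** The palette on the second stand looks the same as at the start. The bottles, jar and cup are all standing in the final pictures. The force readings I took stayed under about 5 N, but I did not record forces continuously.

Two things disagreed:
- **Eye position:** The network placed the hung eye 3–4 px from the expected stop position in the side view. The ring I measured directly in the picture agreed with the stop.
- **Stand fit:** My model fit of the stand left errors of up to about 3 px. I used the directly triangulated rod tip instead, and the threading met almost no force.

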